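Unstack the tape rolls onto their spindles

ROBOT

A 7-joint arm with a two-finger parallel gripper is mounted at the origin on the work surface. World frame = base frame: x ahead of the robot, y to its left, z up, the work surface at z = 0. Lengths are in m, angles in rad, forces in N, time in s.
With the tool pointing down it reaches from about 0.425 to 0.875 m from the base axis. Payload 4.7 kg.
Tool frame: the origin (TCP) lies at the very end of the fingers, on their centre line; the grasp point (between the pads) lies 19 mm behind it; z points along the fingers, y is the line along which they close (so a half turn about z gives the same grasp; the last joint's range is limited). The gripper opens to 87 mm and grips with 3 to 60 N. Pads are 19 mm wide; open, the fingers measure 117 mm over their backs; the gripper's body (75 mm by 190 mm) begins 51 mm behind the grasp point.
Start: joints at [-1.288, 0.321, -0.07, 1.45, 0.023, 1.371, -0.057], TCP at [0.173, 0.627, 0.194] pointing down, gripper open.
Joint ranges: [-2.86, 2.86], [-0.3, 2.09], [-1.38, 1.24], [0.06, 2.45], [-1.56, 4.7], [0.09, 2.05], [-2.69, 2.69]. Speed limits (rad/s): [2.57, 2.57, 3.14, 3.14, 3.14, 3.14, 3.14].

INTERFACE

Orientations are given as a rotation vector (axis times angle).
In Python, from bench import get_state, get_image, get_calibration, close_job gives the robot as it stands.
- The arm moves only by the shell command python3 -m crank 'ROWS' [FORCE]. ROWS is JSON, a list of rows, each a list of 5 numbers: the opening, from 0 (shut) to 1 (fully open), then the shift along the world's x, y, z in units of 0.2 m (1.0 is 0.2 m), then the turn about the world's z in units of 2 pi rad (1.0 is 2 pi rad). A call has 1 to 5 rows; each row is the pose to reach, as a shift and turn from the pose commanded when the call began, turning the shorter way round; what a row does not reach only later rows make up. A row lasts 1/8 s, in which the tool goes at most 62.5 mm and 10.7 degrees, less where a joint would pass 70% of its speed; a pose out of reach is approached as far as the arm can. A call with a number of a shift or a turn outside -1 to 1 is refused whole. A call with a gripper value outside its range is refused whole. The fingers move at their own pace and stop on an object; FORCE is the grip in N (left out, the last holds). Time passes only in rows, so rows that repeat a pose let the fingers close. It gives the time, the measured TCP pose, the force, the opening and the grip force at its end, in the units of the state.
- get_state(): the state, without advancing time (a new reading comes with each control period).
- get_image(name): name is "scene" or "top" or "wrist"; returns the picture (480x640x3 uint8, red, green, blue); there is no depth.
- get_calibration(name): a dict with "fovy" (degrees; the focal length in pixels is half the picture's height over the tangent of half this angle, whatever the lens; pixels are square), "cx", "cy" (the principal point, pixels), "R" (3x3) and "t" (3): a world point X has camera coordinates R X + t. Camera axes: x right, y down, z forward; pixel columns grow to the right and rows downward; lengths in m; the calibration is good to about 2 mm. A picture is of the moment at which its call begins: read the wrist's pose just before it. get_calibration takes no time and is no camera call; for the wrist camera it gives the pose at the moment of the call.
- close_job(): hands the job in; it is judged then, once.
The state is a dict: "time": time; "joint_positions": joint angles; "qd": joint speeds; "joint_torque": joint torques, N m; "position": TCP position; "tool_rot": TCP orientation; "ft_force": force on the tool from outside, world axes, zero at the start; "torque": the same for the moment, N m; "grip_width": opening from 0.0 (shut) to 1.0 (fully open); "grip_force": force on a finger pad.
Only numpy, scipy, OpenCV 4.12 (cv2) and the standard library are available. Lean on these libraries where they do the work, as an engineer would, in place of code of your own. Each camera call takes 0.05 s, during which the arm holds its last target. There are 200 camera calls.

TASK

The part-used tape rolls have been left in one stack on the bench. Take the stack apart and put each roll on the spindle whose base has the roll's colour, with the pin through its core and the roll lying flat, fully down on the base. Leave the white bottle and the copper tin standing where they are.

Things in the scene. Friction and masses are not known exactly. Their poses are not given: they have to be found in the camera images.
- red_roll: rigid roll of red adhesive tape lying flat, 68 mm outside diameter, 24 mm high, through-bore 25 mm diameter with a brown cardboard core; origin at the roll's centre (half height, on the bore's axis), z along the bore's axis; it starts at the bottom of the stack, on the bench, its origin at height 12 mm.
- blue_roll: rigid roll of blue adhesive tape lying flat, 58 mm outside diameter, 24 mm high, through-bore 25 mm diameter with a brown cardboard core; origin at the roll's centre (half height, on the bore's axis), z along the bore's axis; it starts second from below, on the red roll, its origin at height 36 mm. Loose, its axis within 6 mm of that of the roll below.
- yellow_roll: rigid roll of yellow adhesive tape lying flat, 48 mm outside diameter, 24 mm high, through-bore 25 mm diameter with a brown cardboard core; origin at the roll's centre (half height, on the bore's axis), z along the bore's axis; it starts third from below, on the blue roll, its origin at height 60 mm. Loose, its axis within 6 mm of that of the roll below.
- green_roll: rigid roll of green adhesive tape lying flat, 38 mm outside diameter, 24 mm high, through-bore 25 mm diameter with a brown cardboard core; origin at the roll's centre (half height, on the bore's axis), z along the bore's axis; it starts at the top of the stack, on the yellow roll, its origin at height 84 mm. Loose, its axis within 6 mm of that of the roll below.
- red_spindle: fixed tape spindle: red round base 80 mm diameter, 10 mm thick, with an upright steel pin of 9 mm diameter at its centre whose rounded tip is 50 mm above the bench; origin at the centre of the base's underside, on the bench; z up along the pin. A roll fully down on it lies with its centre 22 mm above the bench.
- blue_spindle: fixed tape spindle: blue round base 80 mm diameter, 10 mm thick, with an upright steel pin of 9 mm diameter at its centre whose rounded tip is 50 mm above the bench; origin at the centre of the base's underside, on the bench; z up along the pin. A roll fully down on it lies with its centre 22 mm above the bench.
- yellow_spindle: fixed tape spindle: yellow round base 80 mm diameter, 10 mm thick, with an upright steel pin of 9 mm diameter at its centre whose rounded tip is 50 mm above the bench; origin at the centre of the base's underside, on the bench; z up along the pin. A roll fully down on it lies with its centre 22 mm above the bench.
- green_spindle: fixed tape spindle: green round base 80 mm diameter, 10 mm thick, with an upright steel pin of 9 mm diameter at its centre whose rounded tip is 50 mm above the bench; origin at the centre of the base's underside, on the bench; z up along the pin. A roll fully down on it lies with its centre 22 mm above the bench.
- bottle: white closed bottle, 64 mm diameter, 165 mm high, standing loose among the things on the bench; origin at the centre of its underside; z up
- tin: open reddish copper-coloured tin, about 84 mm diameter at the rim, 70 mm high, standing loose among the things; origin at the centre of its underside; z up
There are look-alikes about, which are no part of the job. Leave any green look-alike of the blue_roll alone.

How it is judged:
At the end, for the whole second after the job is handed in: Each roll is on the pin of its own colour's spindle (axes within 10 mm), flat (within 0.1 rad), fully down (centre 18 to 25 mm above the spindle's origin), released and at rest; bottle and tin upright, within 30 mm of their places (horizontal distance between red_roll and red_spindle below 0.01 m and z of red_roll in the frame of red_spindle between 0.018 and 0.025 m and angle between the z axis of red_roll and the z axis of red_spindle, either way round below 0.1 rad and linear speed of each of red_roll, blue_roll, yellow_roll, green_roll below 0.02 m/s and horizontal distance between blue_roll and blue_spindle below 0.01 m and z of blue_roll in the frame of blue_spindle between 0.018 and 0.025 m and angle between the z axis of blue_roll and the z axis of blue_spindle, either way round below 0.1 rad and horizontal distance between yellow_roll and yellow_spindle below 0.01 m and z of yellow_roll in the frame of yellow_spindle between 0.018 and 0.025 m and angle between the z axis of yellow_roll and the z axis of yellow_spindle, either way round below 0.1 rad and horizontal distance between green_roll and green_spindle below 0.01 m and z of green_roll in the frame of green_spindle between 0.018 and 0.025 m and angle between the z axis of green_roll and the z axis of green_spindle, either way round below 0.1 rad and angle between each of bottle, tin's own z axis and vertical below 0.15 rad and distance of each of bottle, tin from where it was at the start of the episode below 0.03 m); the robot touches nothing.
It fails at once if the bottle is tipped over or pushed more than 30 mm from its place (angle between bottle's own z axis and vertical above 0.35 rad or distance of bottle from where it was at the start of the episode above 0.03 m).
It fails at once if the tin is tipped over or pushed more than 30 mm from its place (angle between tin's own z axis and vertical above 0.35 rad or distance of tin from where it was at the start of the episode above 0.03 m).
It also fails if it takes over 136 s, if anything falls off the work surface, if the arm or the gripper's body presses on something with over 40 N, if the wrist force passes 120 N, or if a joint passes its speed limit or range.

## Working session

There is one attempt and no reset: what is moved stays moved. The work goes in short steps, Python scripts to look and compute and a shell command to move; the robot and the scene stay as the last step left them, time stands still between calls to the robot, and variables do not carry over. Pictures are saved under pics/ and viewed, at most 18 in all, crops included, and the job is handed in when it is done.

```bash
mkdir -p pics
cat > h.py <<'E'
import cv2,numpy as np
from bench import *
def save(n,f,crop=None,s=1):
    c=get_calibration(n); im=get_image(n)
    np.save('pics/'+f+'.npy',im)
    o=im if crop is None else im[crop[1]:crop[3],crop[0]:crop[2]]
    o=cv2.resize(o,None,fx=s,fy=s,interpolation=cv2.INTER_CUBIC)
    cv2.imwrite('pics/'+f+'.png',o[:,:,::-1]); return im,c
def ray(c,u,v,z):
    f=240/np.tan(np.radians(c['fovy'])/2);R=np.array(c['R']);t=np.array(c['t'])
    C=-R.T@t; d=R.T@np.array([(u-c['cx'])/f,(v-c['cy'])/f,1]); return C+d*(z-C[2])/d[2]
def proj(c,X):
    f=240/np.tan(np.radians(c['fovy'])/2);p=np.array(c['R'])@np.array(X)+np.array(c['t']);return [c['cx']+f*p[0]/p[2],c['cy']+f*p[1]/p[2]]
E
python3 - <<'E'
from h import *
for n in('scene','top'):
    im,c=save(n,n); print(n,c)
print(get_state())
E
```

```text
scene {'fovy': 42.26089001756847, 'cx': 314.7748028977279, 'cy': 230.32968044063284, 'R': array([[ 0.70467337,  0.70944791, -0.01091377],
       [ 0.52060604, -0.52743094, -0.67140596],
       [-0.48208381,  0.46744012, -0.7410094 ]]), 't': array([-0.35793328, -0.21537483,  1.61156844])}
top {'fovy': 57.12022419872099, 'cx': 321.32013344879863, 'cy': 243.76420786459585, 'R': array([[ 0.01711496, -0.99955363, -0.02448701],
       [-0.99853148, -0.0158282 , -0.05181063],
       [ 0.05139992,  0.02533779, -0.99835667]]), 't': array([0.00843377, 0.511978  , 1.18089721])}
{'time': 0.1, 'joint_positions': array([-1.28790483,  0.32175526, -0.07008019,  1.45154327,  0.02259404,
        1.37079067, -0.0569133 ]), 'qd': array([ 0.00014326, -0.00150067,  0.00091014, -0.00352127, -0.0001612 ,
       -0.00177788,  0.00042667]), 'joint_torque': array([ 6.52625022e-05, -4.92569017e+01, -4.05430505e-01, -3.13403428e+01,
       -6.40499010e-02,  3.93344311e-02,  6.87605211e-05]), 'position': array([0.17252523, 0.62612885, 0.19327162]), 'tool_rot': array([-4.20913896e-01, -3.11312354e+00,  2.67644165e-03]), 'ft_force': array([ 0.30587046, -0.24481268, -0.74582924]), 'torque': array([-0.04080294, -0.00809774,  0.01423988]), 'grip_force': 0.0, 'grip_width': 1.0025573031939763}
```

View pics/top.png

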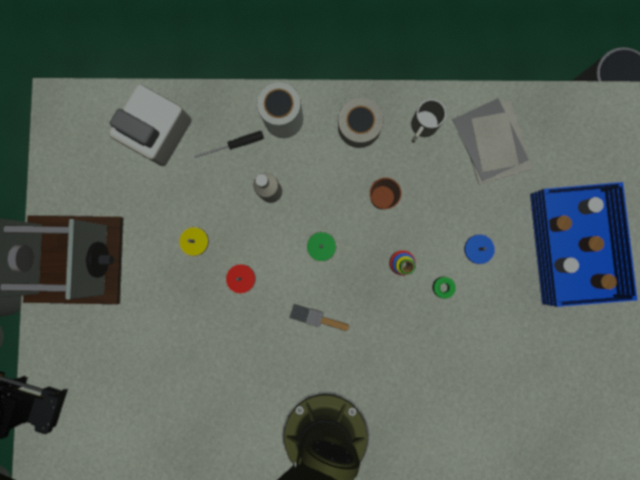

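View pics/scene.png

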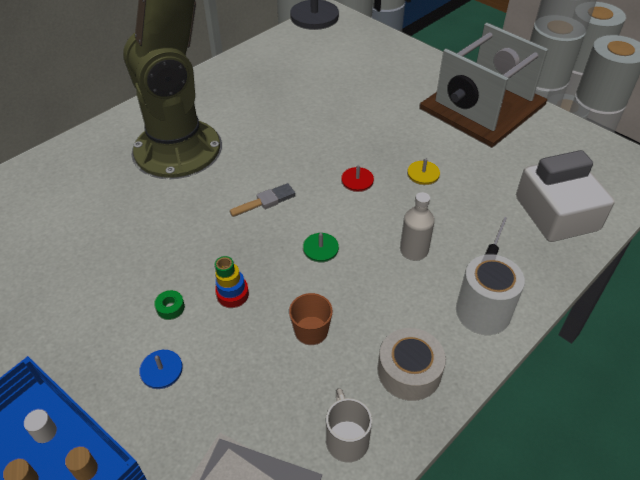

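The top picture shows the stack at about (403,262). The spindles are yellow (194,241), red (240,279), green (321,246) and blue (480,249). The bottle is at (267,186) and the tin at (385,193).

Things that could be mistaken for the target:
- **Green roll:** the loose green ring at (444,288) is the look-alike, with no stack under it. The real green roll is on top of the stack at (403,262).
- **Green spindle:** (321,246), which has a pin.
- **Blue:** the crate at (585,245) is not a spindle.

I choose the stack, and check it in a crop.

Run:
```python
from h import *
im,c=save('scene','crop',(140,150,460,390),2)
S=im; ct=get_calibration('scene'); T=np.load('pics/top.npy'); cT=get_calibration('top')
H={'red':[(0,4),(176,180)],'yellow':[(24,33)],'green':[(50,75)],'blue':[(100,118)]}
for nm,I,cc in(('top',T,cT),('scene',S,ct)):
    h=cv2.cvtColor(I,cv2.COLOR_RGB2HSV)
    for k,rs in H.items():
        m=sum((((h[...,0]>=a)&(h[...,0]<=b)&(h[...,1]>150)&(h[...,2]>70)).astype(np.uint8) for a,b in rs))
        n,l,st,ce=cv2.connectedComponentsWithStats(m)
        for i in range(1,n):
            if 60<st[i,4]<6000: b=st[i];u,v=b[0]+b[2]/2-.5,b[1]+b[3]/2-.5; print(nm,k,st[i],np.round([u,v],1),'z10',ray(cc,u,v,.01).round(4)[:2],'z96',ray(cc,u,v,.096).round(4)[:2])
```

```text
top red [227 265  28  28 611] [240.5 278.5] z10 [0.414 0.235] z96 [0.4166 0.2171]
top yellow [180 227  28  29 610] [193.5 241. ] z10 [0.514  0.3669] z96 [0.5094 0.3396]
top green [308 233  27  27 556] [321. 246.] z10 [0.5059 0.0177] z96 [0.5019 0.0155]
top green [434 278  21  20 246] [444.  287.5] z10 [ 0.3996 -0.3144] z96 [ 0.4033 -0.2927]
top blue [ 543  183   94  123 5805] [589.5 244. ] z10 [ 0.5227 -0.7009] z96 [ 0.5175 -0.6514]
top blue [612 189  14 105 198] [618.5 241. ] z10 [ 0.5319 -0.7774] z96 [ 0.5261 -0.7224]
top blue [617 189  14 105 214] [623.5 241. ] z10 [ 0.5321 -0.7905] z96 [ 0.5263 -0.7346]
top blue [608 192  13 101 176] [614. 242.] z10 [ 0.5291 -0.7655] z96 [ 0.5234 -0.7114]
top blue [465 235  29  28 620] [479.  248.5] z10 [ 0.5059 -0.4077] z96 [ 0.5019 -0.3793]
scene red [342 167  32  24 561] [357.5 178.5] z10 [0.4207 0.2332] z96 [0.4806 0.163 ]
scene red [216 281  32  26 283] [231.5 293.5] z10 [ 0.47   -0.2045] z96 [ 0.5257 -0.2384]
scene yellow [408 161  32  23 542] [423.5 172. ] z10 [0.5203 0.3638] z96 [0.5719 0.2827]
scene yellow [216 264  23  23 182] [227. 275.] z10 [ 0.4258 -0.1801] z96 [ 0.4852 -0.2161]
scene green [304 233  34  27 697] [320.5 246. ] z10 [0.5094 0.0164] z96 [ 0.5619 -0.0358]
scene green [155 290  28  24 416] [168.5 301.5] z10 [ 0.3939 -0.3083] z96 [ 0.456  -0.3336]
scene blue [216 273  28  24 259] [229.5 284.5] z10 [ 0.449  -0.1925] z96 [ 0.5065 -0.2274]
scene blue [ 140  350   42   38 1192] [160.5 368.5] z10 [ 0.5097 -0.4102] z96 [ 0.5621 -0.427 ]
scene blue [122 464  17  16  72] [130.  471.5] z10 [ 0.6335 -0.5595] z96 [ 0.6756 -0.564 ]
```

View pics/crop.png

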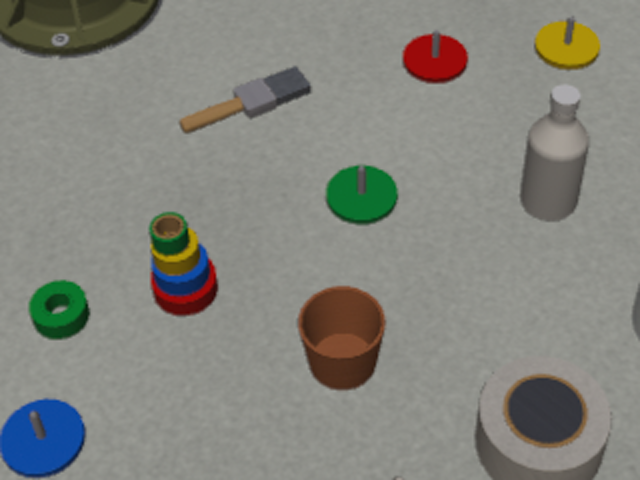

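The crop confirms it: the stack's green top is at scene (225,263), above yellow, blue and red. The look-alike ring lies flat on the bench at (169,302). Next I move above the stack, estimated at (0.456, -0.19).

```bash
python3 -m crank '[[1,0.8,-0.9,0.3,0],[1,0.8,-0.9,0.3,0],[1,0.8,-0.9,0.3,0],[1,0.8,-0.9,0.3,0],[1,0.8,-0.9,0.3,0]]' && python3 -m crank '[[1,0.5,-1,0,0],[1,0.5,-1,0,0],[1,0.5,-1,0,0],[1,0.5,-1,0,0],[1,0.5,-1,0,0]]' && python3 -m crank '[[1,0.1,-1,0,0],[1,0.1,-1,0,0],[1,0.1,-1,0,0],[1,0.1,-1,0,0],[1,0.1,-1,0,0]]' && python3 -m crank '[[1,0,-1,0,0],[1,0,-1,0,0],[1,0,-1,0,0],[1,0,-1,0,0]]' && python3 -m crank '[[1,0,-0.2,0,0],[1,0,-0.2,0,0],[1,0,-0.2,0,0]]'
python3 - <<'E'
from h import *
im,c=save('wrist','w1'); print(get_state()['position'],get_state()['tool_rot'],get_state()['joint_positions'])
for z in(.012,.096): print(ray(c,320,240,z),proj(c,[.456,-.19,z]))
E
```

```text
time: 0.78
position: [0.3382, 0.4425, 0.2561]
tool_rot: [0.437, 3.108, 0.002]
ft_force: [0.1, 0.5, -0.1]
grip_width: 1.001
grip_force: 0.0
time: 1.4
position: [0.4337, 0.2443, 0.2541]
tool_rot: [0.429, 3.112, -0.0]
ft_force: [-0.2, 1.3, -0.3]
grip_width: 0.998
grip_force: 0.0
time: 2.02
position: [0.4526, 0.048, 0.2542]
tool_rot: [-0.42, -3.113, -0.001]
ft_force: [-0.3, 0.7, -0.2]
grip_width: 1.001
grip_force: 0.0
time: 2.52
position: [0.453, -0.1549, 0.2545]
tool_rot: [0.425, 3.112, -0.001]
ft_force: [0.5, 1.1, 0.2]
grip_width: 1.005
grip_force: 0.0
time: 2.9
position: [0.4537, -0.1902, 0.254]
tool_rot: [-0.414, -3.113, -0.001]
ft_force: [0.1, 0.0, -0.6]
grip_width: 0.998
grip_force: 0.0
[ 0.45361263 -0.19026133  0.25399944] [-4.13752613e-01 -3.11365814e+00 -9.72153120e-04] [-0.47177243 -0.09002917  0.77477375  1.76002836  0.06290433  1.44688702
  1.59972477]
[ 0.50674582 -0.21365855  0.012     ] [np.float64(327.3200236430357), np.float64(198.11670113264418)]
[ 0.48080632 -0.20492308  0.096     ] [np.float64(327.5428080943937), np.float64(214.10927577622394)]
```

View pics/w1.png

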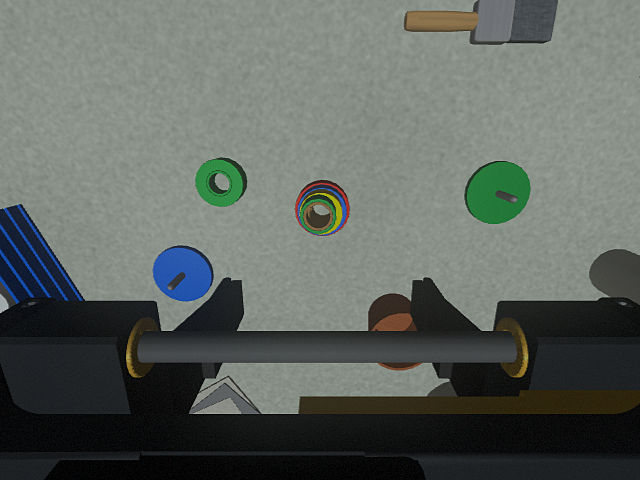

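The wrist view shows the green top at about (319,216), with the yellow, blue and red rims behind it, the last centred near (322,207). The look-alike is at (220,182) and the tin at (397,330). Next I compute the offsets of each roll.

Run:
```python
from h import *
im=np.load('pics/w1.npy'); c=get_calibration('wrist')
h=cv2.cvtColor(im,cv2.COLOR_RGB2HSV)
H={'red':[(0,6),(172,180)],'yellow':[(22,35)],'green':[(45,80)],'blue':[(100,125)]}
f=240/np.tan(np.radians(c['fovy'])/2)
for k,z,r in(('green',.096,.019),('yellow',.072,.024),('blue',.048,.029),('red',.024,.034)):
    m=sum((((h[...,0]>=a)&(h[...,0]<=b)&(h[...,1]>120)&(h[...,2]>40)) for a,b in H[k])).astype(np.uint8)
    m[:165]=0;m[245:]=0;m[:,:285]=0;m[:,360:]=0
    n,l,st,ce=cv2.connectedComponentsWithStats(m); i=1+st[1:,4].argmax(); 
    p=np.argwhere(l==i)[:,::-1].astype(float)
    hull=cv2.convexHull(p.astype(np.int32))[:,0].astype(float)
    X=np.array([ray(c,u,v,z)[:2] for u,v in hull])
    (cx,cy),rr=cv2.minEnclosingCircle(X.astype(np.float32)); print(k,st[i],cx,cy,rr,r)
    # known-radius fit: smallest-overhang centre on extremes
```

```text
green [300 199  36  35 299] 0.45522379875183105 -0.2004016786813736 0.018734140321612358 0.019
yellow [300 190  42  44 324] 0.4572432041168213 -0.1982332468032837 0.02486901916563511 0.024
blue [298 187  49  47 258] 0.46152934432029724 -0.1982075423002243 0.02931338921189308 0.029
red [295 182  55  52 284] 0.46551764011383057 -0.1994040161371231 0.033864106982946396 0.034
```

```bash
python3 -m crank '[[1,0.01,-0.05,-0.6,0],[1,0.01,-0.05,-0.75,0],[1,0.01,-0.05,-0.89,0],[1,0.01,-0.05,-0.89,0],[1,0.01,-0.05,-0.89,0]]' 15 && python3 -m crank '[[0.3,0,0,0,0],[0.3,0,0,0,0],[0.3,0,0,0,0],[0.3,0,0,0,0],[0.3,0,0,0,0]]' 15 && python3 -m crank '[[0.3,0,0,0,0],[0.3,0,0,0.1,0],[0.3,0,0,0.2,0],[0.3,0,0,0.2,0]]'
```

```text
time: 3.58
position: [0.4564, -0.2028, 0.0781]
tool_rot: [0.418, 3.111, -0.0]
ft_force: [-0.7, 1.1, 0.7]
grip_width: 1.0
grip_force: 0.0
time: 4.2
position: [0.4546, -0.2033, 0.0763]
tool_rot: [0.421, 3.113, 0.0]
ft_force: [-0.4, 0.3, -0.4]
grip_width: 0.52
grip_force: 0.0
time: 4.7
position: [0.4558, -0.2037, 0.1174]
tool_rot: [0.42, 3.11, 0.0]
ft_force: [-0.2, -0.2, -0.1]
grip_width: 0.302
grip_force: 0.0
```

The fingers were still closing when I lifted, so the roll was missed. I open again and look.

```bash
python3 -m crank '[[1,0,0,0.4,0],[1,0,0,0.4,0],[1,0,0,0.4,0],[1,0,0,0.4,0],[1,0,0,0.4,0]]'
cat > fit.py <<'E'
from h import *
H={'red':[(0,6),(172,180)],'yellow':[(22,35)],'green':[(45,80)],'blue':[(100,125)]}
def fit(cols,name,ctr=(.456,-.2),R=.05):
    im,c=save('wrist',name); h=cv2.cvtColor(im,cv2.COLOR_RGB2HSV)
    print('tcp',get_state()['position'].round(4))
    for k,z in cols:
        m=sum((((h[...,0]>=a)&(h[...,0]<=b)&(h[...,1]>120)&(h[...,2]>40)) for a,b in H[k])).astype(np.uint8)
        w=np.zeros_like(m); u,v=proj(c,[*ctr,z]); e=proj(c,[ctr[0],ctr[1]+R,z])
        cv2.circle(w,(int(u),int(v)),int(np.hypot(e[0]-u,e[1]-v)),1,-1); m*=w
        n,l,st,ce=cv2.connectedComponentsWithStats(m)
        if n<2: print(k,'none');continue
        i=1+st[1:,4].argmax(); p=np.argwhere(l==i)[:,::-1]
        hull=cv2.convexHull(p.astype(np.int32))[:,0]
        X=np.array([ray(c,a,b,z)[:2] for a,b in hull])
        (cx,cy),rr=cv2.minEnclosingCircle(X.astype(np.float32)); print(k,'px',(st[i]),'xy %.4f %.4f r %.4f'%(cx,cy,rr))
E
python3 -c "
from fit import *
fit([('green',.096),('yellow',.072),('blue',.048),('red',.024)],'w2')"
```

```text
time: 5.32
position: [0.4537, -0.203, 0.1946]
tool_rot: [-0.421, -3.11, 0.0]
ft_force: [-1.0, -0.0, 0.5]
grip_width: 0.786
grip_force: 0.0
tcp [ 0.4538 -0.203   0.1949]
green px [309 209  44  41 408] xy 0.4555 -0.2003 r 0.0187
yellow px [308 197  51  50 415] xy 0.4566 -0.1972 r 0.0249
blue px [305 191  57  57 347] xy 0.4610 -0.1975 r 0.0301
red px [302 188  63  53 346] xy 0.4646 -0.1993 r 0.0341
```

View pics/w2.png

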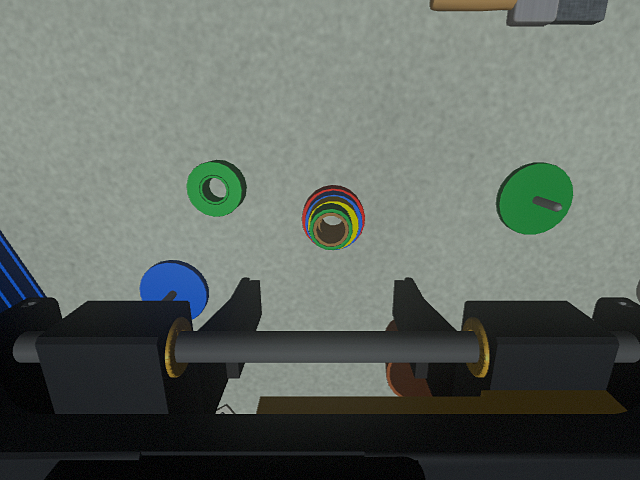

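The stack is undisturbed, with the green top at (332,229). I retry and give the fingers time to close.

```bash
python3 -m crank '[[0.75,0,0.01,-0.3,0],[0.75,0,0.01,-0.5,0],[0.75,0,0.01,-0.59,0],[0.75,0,0.01,-0.59,0]]' 15 && python3 -m crank '[[0.35,0,0,0,0],[0.35,0,0,0,0],[0.35,0,0,0,0],[0.35,0,0,0,0],[0.35,0,0,0,0]]' 15 && python3 -m crank '[[0.35,0,0,0,0],[0.35,0,0,0,0],[0.35,0,0,0,0]]'
```

```text
time: 5.88
position: [0.4539, -0.2013, 0.0775]
tool_rot: [-0.421, -3.111, 0.001]
ft_force: [0.6, -0.5, 0.4]
grip_width: 0.756
grip_force: 0.0
time: 6.5
position: [0.4547, -0.2013, 0.0784]
tool_rot: [0.421, 3.113, 0.0]
ft_force: [0.8, 0.1, -0.5]
grip_width: 0.367
grip_force: 0.0
time: 6.88
position: [0.4546, -0.2013, 0.0783]
tool_rot: [-0.421, -3.113, -0.0]
ft_force: [0.1, 0.4, 0.6]
grip_width: 0.348
grip_force: 0.0
```

```bash
python3 -c "
from fit import *
save('scene','s3',(140,180,300,320),4); c=get_calibration('scene'); print(proj(c,[.4546,-.2013,.0783]),proj(c,[.4555,-.2003,.096]))"
```

```text
[np.float64(224.02392250663073), np.float64(267.8273418339091)] [np.float64(223.6386665670436), np.float64(262.18382141532425)]
```

View pics/s3.png

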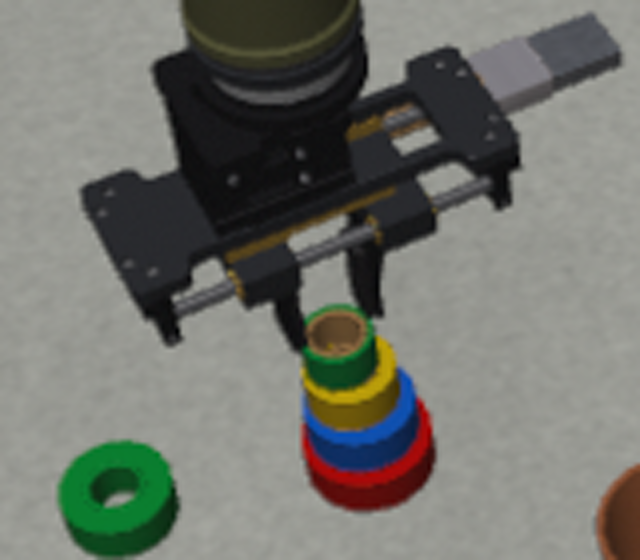

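The fingers stand beyond the roll in this view, with tips at crop (300,350) and (372,318) and the roll top at (338,330). They are not around it. I check the tool centre point (TCP) against the wrist calibration.

```bash
python3 -m crank '[[0.7,0,0,0.3,0],[0.7,0,0,0.6,0],[0.7,0,0,0.6,0],[0.7,0,0,0.6,0],[0.7,0,0,0.6,0]]'
python3 - <<'E'
from fit import *
from scipy.spatial.transform import Rotation as Ro
im,c=save('wrist','w4'); s=get_state(); P=s['position'];R=Ro.from_rotvec(s['tool_rot']).as_matrix()
w=s['grip_width']*.087/2; print(P,w,s['joint_positions'])
for k in(-1,1):
    for dz in(0,-.019): print(proj(c,P+R@[0,k*w,dz]))
print('cam',-np.array(c['R']).T@c['t'],'fwd tool',np.array(c['R'])@R)
im2,cs=save('scene','s4',(140,150,300,290),4)
for k in(-1,1): p=proj(cs,P+R@[0,k*w,0]); print('scene',p,'crop',(p[0]-140)*4,(p[1]-150)*4)
E
```

```text
time: 7.55
position: [0.4536, -0.2009, 0.1967]
tool_rot: [-0.421, -3.11, -0.0]
ft_force: [0.4, 0.6, 0.3]
grip_width: 0.69
grip_force: 0.0
[ 0.45363015 -0.2009887   0.19679012] 0.030326025521695426 [-0.4962574  -0.04429815  0.84719088  1.84176982  0.03497286  1.33206642
  1.6440734 ]
[np.float64(275.58360686529346), np.float64(274.6596757566474)]
[np.float64(270.664020002194), np.float64(288.9693666413708)]
[np.float64(378.49163028847806), np.float64(274.51244041749294)]
[np.float64(383.51753299893085), np.float64(288.80735790784337)]
cam [ 0.37398681 -0.17914854  0.38617557] fwd tool [[-1.31587834e-03  9.99998987e-01 -5.41935560e-04]
 [-9.52929476e-01 -1.41824944e-03 -3.03188724e-01]
 [-3.03189186e-01  1.17466896e-04  9.52930377e-01]]
scene [np.float64(201.0231673367158), np.float64(233.52643421188534)] crop 244.0926693468632 334.1057368475414
scene [np.float64(231.15383400669978), np.float64(221.49365332825187)] crop 364.6153360267991 285.97461331300747
```

View pics/s4.png

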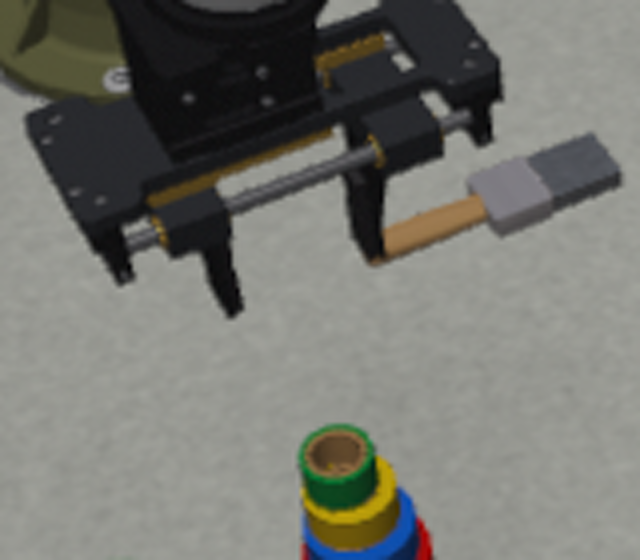

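View pics/w4.png

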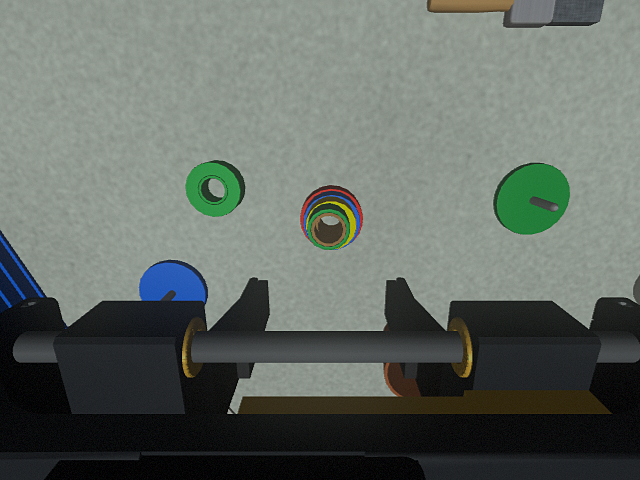

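The tips show about 1.14 times larger than predicted in the wrist view: columns 269 and 386 against 276 and 378. In the scene they sit about 6 px too high. So the real finger ends are about 20 mm above the reported TCP. They closed just over the roll, and I need to go about 20 mm lower.

```bash
python3 -m crank '[[0.75,0.01,0,-0.3,0],[0.75,0.01,0,-0.55,0],[0.75,0.01,0,-0.65,0],[0.75,0.01,0,-0.69,0],[0.75,0.01,0,-0.69,0]]' 15 && python3 -m crank '[[0.35,0,0,0,0],[0.35,0,0,0,0],[0.35,0,0,0,0],[0.35,0,0,0,0],[0.35,0,0,0,0]]' 15 && python3 -m crank '[[0.35,0,0,0,0],[0.35,0,0,0,0],[0.35,0,0,0,0]]'
```

```text
time: 8.28
position: [0.4564, -0.2015, 0.0601]
tool_rot: [-0.421, -3.112, 0.001]
ft_force: [0.1, 0.3, 0.0]
grip_width: 0.747
grip_force: 0.0
time: 8.9
position: [0.457, -0.2013, 0.0607]
tool_rot: [0.421, 3.112, 0.001]
ft_force: [-0.9, 1.0, 3.4]
grip_width: 0.428
grip_force: 15.0
time: 9.28
position: [0.457, -0.2013, 0.0606]
tool_rot: [0.421, 3.113, 0.0]
ft_force: [-0.7, 0.6, 4.9]
grip_width: 0.433
grip_force: 15.0
```

Gripped at 0.433, which is 37.7 mm. I lift and go to the green spindle.

```bash
python3 -m crank '[[0.35,0,0,0.1,0],[0.35,0,0,0.3,0],[0.35,0.1,0.25,0.3,0],[0.35,0.2,0.5,0.3,0],[0.35,0.25,0.75,0.3,0]]' && python3 -m crank '[[0.35,0,0.34,0,0],[0.35,0,0.34,0,0],[0.35,0,0.34,0,0]]'; python3 -c "
from fit import *
fit([('green',.01)],'w5',(.508,.017),.06)"
```

```text
time: 9.9
position: [0.5071, -0.0498, 0.1199]
tool_rot: [0.421, 3.113, -0.001]
ft_force: [0.1, 0.4, 0.2]
grip_width: 0.432
grip_force: 15.0
time: 10.28
position: [0.5062, 0.0165, 0.1198]
tool_rot: [-0.419, -3.113, 0.002]
ft_force: [0.3, 0.2, 0.2]
grip_width: 0.428
grip_force: 15.0
tcp [0.5064 0.0152 0.1199]
green px [ 287  180   88  108 5923] xy 0.5204 0.0134 r 0.0546
```

View pics/w5.png

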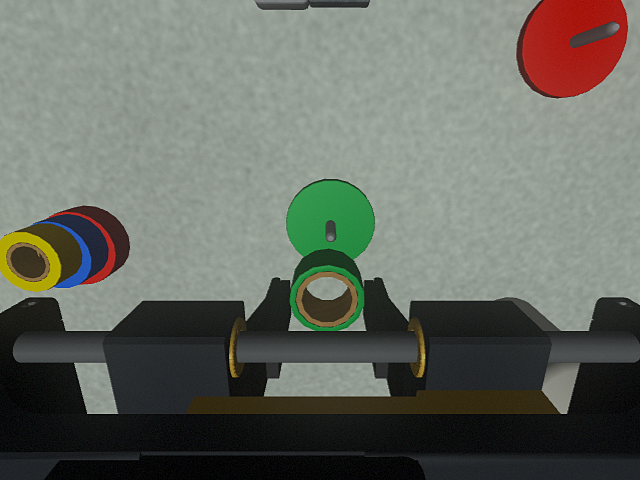

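The green roll is held with its top at (327,298). The spindle base is centred at (331,222), with the pin tip at (330,225).

```bash
python3 -c "
from h import *
c=get_calibration('wrist')
print(ray(c,327,298,.156),ray(c,331,222,.01),ray(c,331,238,.01),ray(c,330.5,225,.05),ray(c,287,222,.01),ray(c,375,222,.01))"
```

```text
[0.50310134 0.01610095 0.156     ] [0.50502612 0.0192732  0.01      ] [0.51940929 0.01533179 0.01      ] [0.4967107  0.02069277 0.05      ] [ 0.4945667 -0.0183702  0.01     ] [0.51548357 0.05690949 0.01      ]
```

```bash
python3 -m crank '[[0.35,0.015,0.01,-0.2,0],[0.35,0.015,0.01,-0.4,0],[0.35,0.015,0.01,-0.5,0],[0.35,0.015,0.01,-0.55,0],[0.35,0.015,0.01,-0.58,0]]' && python3 -m crank '[[0.6,0,0,0,0],[0.6,0,0,0,0],[0.75,0,0,0,0],[0.75,0,0,0,0]]' && python3 -m crank '[[0.75,0,0,0.3,0],[0.75,0,0,0.6,0],[0.75,-0.1,-0.3,0.6,0],[0.75,-0.2,-0.6,0.6,0],[0.75,-0.25,-0.9,0.6,0]]' && python3 -m crank '[[0.75,0,-0.18,0,0],[0.75,0,-0.18,0,0],[0.75,0,-0.18,0,0]]';  python3 -c "
from fit import *
fit([('green',.034)],'w6',(.508,.017),.021)
fit([('yellow',.072),('blue',.048),('red',.024)],'w6b',(.46,-.2),.05)"
```

```text
time: 10.95
position: [0.51, 0.0174, 0.0043]
tool_rot: [0.424, 3.112, -0.0]
ft_force: [0.7, 0.0, -0.2]
grip_width: 0.431
grip_force: 15.0
time: 11.45
position: [0.51, 0.0188, 0.0047]
tool_rot: [0.421, 3.113, 0.001]
ft_force: [0.1, 0.4, 0.6]
grip_width: 0.715
grip_force: 0.0
time: 12.08
position: [0.459, -0.1624, 0.1247]
tool_rot: [0.419, 3.112, 0.003]
ft_force: [-0.3, 0.7, 0.3]
grip_width: 0.749
grip_force: 0.0
time: 12.45
position: [0.4597, -0.1964, 0.1242]
tool_rot: [-0.42, -3.113, -0.001]
ft_force: [0.1, 0.8, -0.6]
grip_width: 0.748
grip_force: 0.0
tcp [ 0.4599 -0.1959  0.1241]
green px [566 192  50  52 628] xy 0.5071 0.0147 r 0.0227
tcp [ 0.46   -0.1957  0.1241]
yellow px [ 291  208   64   68 2031] xy 0.4568 -0.1972 r 0.0260
blue px [289 205  71  61 416] xy 0.4624 -0.1986 r 0.0287
red px [286 197  78  53 457] xy 0.4654 -0.1994 r 0.0336
```

View pics/w6b.png

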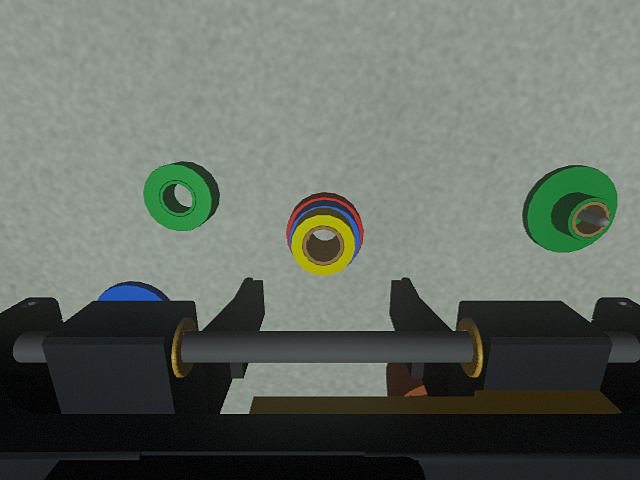

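The green roll is seated on its spindle at (590,218). The yellow roll is on top of the stack at (323,244). Next I grip yellow.

```bash
python3 -m crank '[[0.75,-0.015,-0.01,-0.25,0],[0.75,-0.015,-0.01,-0.4,0],[0.75,-0.015,-0.01,-0.44,0],[0.45,-0.015,-0.01,-0.44,0],[0.45,-0.015,-0.01,-0.44,0]]' 15 && python3 -m crank '[[0.45,0,0,0,0],[0.45,0,0,0,0],[0.45,0,0,0,0]]' && python3 -m crank '[[0.45,0,0,0.15,0],[0.45,0,0,0.3,0],[0.45,0,0,0.35,0]]'
```

```text
time: 13.18
position: [0.458, -0.1994, 0.0376]
tool_rot: [0.42, 3.111, 0.0]
ft_force: [-0.0, 0.4, 0.0]
grip_width: 0.604
grip_force: 0.0
time: 13.55
position: [0.4579, -0.1994, 0.0374]
tool_rot: [0.42, 3.111, 0.001]
ft_force: [0.3, 2.3, 7.4]
grip_width: 0.546
grip_force: 15.0
time: 13.92
position: [0.4576, -0.1997, 0.1077]
tool_rot: [0.421, 3.11, 0.001]
ft_force: [0.1, 0.5, -0.5]
grip_width: 0.544
grip_force: 15.0
```

```bash
python3 -m crank '[[0.45,0.1,1,0,0],[0.45,0.1,1,0,0],[0.45,0.1,1,0,0],[0.45,0.1,1,0,0]]' && python3 -m crank '[[0.45,0.1,1,0,0],[0.45,0.1,1,0,0],[0.45,0.1,1,0,0],[0.45,0.1,1,0,0]]' && python3 -m crank '[[0.45,0.1,0.82,0,0],[0.45,0.1,0.82,0,0],[0.45,0.1,0.82,0,0],[0.45,0.1,0.82,0,0],[0.45,0.1,0.82,0,0]]';  python3 -c "
from fit import *
fit([('yellow',.01),('yellow',.142)],'w7',(.517,.365),.06)"
```

```text
time: 14.42
position: [0.4759, 0.0056, 0.1053]
tool_rot: [-0.409, -3.113, -0.001]
ft_force: [-0.7, -1.1, -0.2]
grip_width: 0.546
grip_force: 15.0
time: 14.92
position: [0.4957, 0.2048, 0.1051]
tool_rot: [-0.411, -3.113, 0.001]
ft_force: [-0.4, -1.6, -0.6]
grip_width: 0.546
grip_force: 15.0
time: 15.55
position: [0.5173, 0.3619, 0.1055]
tool_rot: [-0.425, -3.113, 0.004]
ft_force: [0.2, -0.3, -0.7]
grip_width: 0.544
grip_force: 15.0
tcp [0.5175 0.3616 0.1058]
yellow px [ 284  177   98  117 7965] xy 0.5279 0.3610 r 0.0557
yellow px [ 280  177  102  154 9550] xy 0.4958 0.3676 r 0.0405
```

View pics/w7.png

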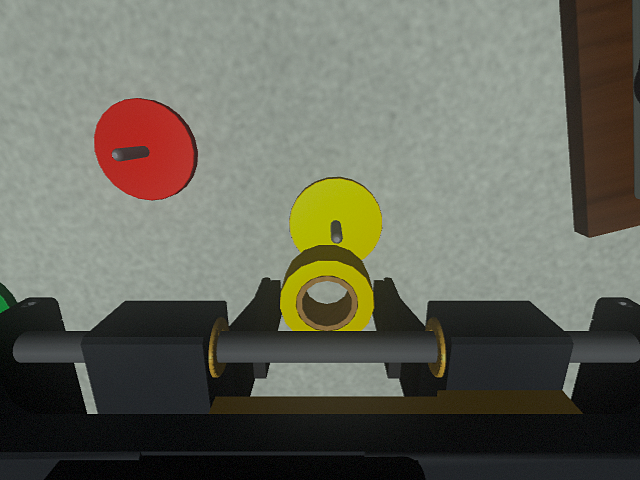

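The yellow roll is held with its top at (327,297), and the spindle base is centred at about (336,221).

```bash
python3 -c "
from h import *
c=get_calibration('wrist')
print(ray(c,327,297,.142),ray(c,336,221,.01))"
```

```text
[0.51364338 0.36265352 0.142     ] [0.5127695  0.37070305 0.01      ]
```

```bash
python3 -m crank '[[0.45,0.005,0.03,-0.2,0],[0.45,0.005,0.03,-0.35,0],[0.45,0.005,0.03,-0.45,0],[0.45,0.005,0.03,-0.5,0],[0.45,0.005,0.03,-0.51,0]]' && python3 -m crank '[[0.75,0,0,0,0],[0.75,0,0,0,0],[0.8,0,0,0,0],[0.8,0,0,0,0]]' && python3 -m crank '[[0.8,0,0,0.3,0],[0.8,0,0,0.6,0],[0.8,-0.1,-0.3,0.6,0],[0.8,-0.1,-0.6,0.6,0],[0.8,-0.1,-0.9,0.6,0]]' && python3 -m crank '[[0.85,-0.1,-1,0,0],[0.85,-0.1,-1,0,0],[0.85,-0.1,-1,0,0],[0.85,-0.1,-1,0,0]]' && python3 -m crank '[[0.85,-0.1,-0.94,0,0],[0.85,-0.1,-0.94,0,0],[0.85,-0.1,-0.94,0,0],[0.85,-0.1,-0.94,0,0],[0.85,-0.1,-0.94,0,0]]';  python3 -c "
from fit import *
fit([('blue',.048),('red',.024)],'w8b',(.46,-.2),.05)
save('scene','s8',(140,120,460,360),2)"
```

```text
time: 16.23
position: [0.518, 0.3702, 0.0044]
tool_rot: [0.422, 3.113, -0.0]
ft_force: [0.3, 0.5, -0.0]
grip_width: 0.546
grip_force: 15.0
time: 16.73
position: [0.5178, 0.3709, 0.0046]
tool_rot: [0.421, 3.113, 0.001]
ft_force: [0.5, -0.4, -0.4]
grip_width: 0.79
grip_force: 0.0
time: 17.35
position: [0.4976, 0.189, 0.1247]
tool_rot: [0.42, 3.113, 0.002]
ft_force: [1.0, -0.2, 0.7]
grip_width: 0.798
grip_force: 0.0
time: 17.85
position: [0.4771, -0.014, 0.1247]
tool_rot: [0.432, 3.111, 0.001]
ft_force: [0.3, 0.5, 0.3]
grip_width: 0.845
grip_force: 0.0
time: 18.48
position: [0.458, -0.1963, 0.1242]
tool_rot: [-0.42, -3.113, -0.001]
ft_force: [1.0, 0.4, -0.0]
grip_width: 0.846
grip_force: 0.0
tcp [ 0.4582 -0.1955  0.1241]
blue px [ 291  202   70   73 2763] xy 0.4606 -0.1984 r 0.0307
red px [287 199  77  53 456] xy 0.4653 -0.1996 r 0.0335
```

View pics/s8.png

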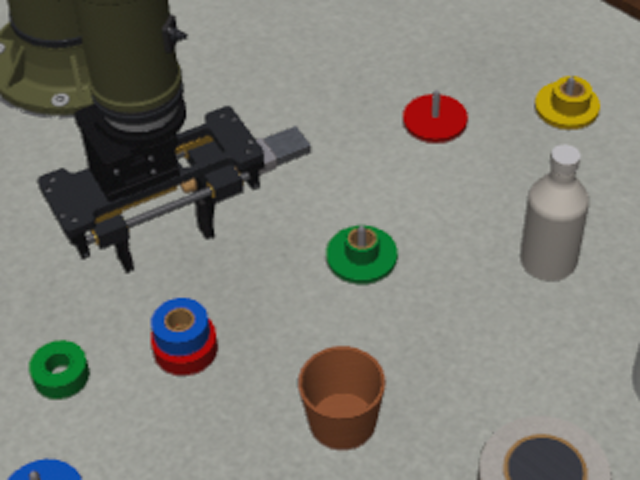

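Green is seated at crop (362,245) and yellow at (570,98), both with the pin showing. The blue roll on red is at (180,325). Next is blue.

```bash
python3 -m crank '[[0.87,0.01,-0.01,-0.3,0],[0.87,0.01,-0.01,-0.5,0],[0.87,0.01,-0.01,-0.56,0],[0.6,0.01,-0.01,-0.56,0],[0.6,0.01,-0.01,-0.56,0]]' 15 && python3 -m crank '[[0.6,0,0,0,0],[0.6,0,0,0,0],[0.6,0,0,0,0]]' && python3 -m crank '[[0.6,0,0,0.15,0],[0.6,0,0,0.3,0],[0.6,0.05,-0.25,0.35,0],[0.6,0.15,-0.5,0.35,0],[0.6,0.24,-0.75,0.35,0]]' && python3 -m crank '[[0.6,0,-0.3,0,0],[0.6,0,-0.3,0,0],[0.6,0,-0.3,0,0]]'; python3 -c "
from fit import *
fit([('blue',.01)],'w9',(.508,-.409),.06)"
```

```text
time: 19.2
position: [0.4613, -0.1994, 0.0139]
tool_rot: [0.419, 3.11, 0.001]
ft_force: [0.5, -0.4, -0.8]
grip_width: 0.725
grip_force: 0.0
time: 19.58
position: [0.4612, -0.1994, 0.0138]
tool_rot: [0.42, 3.11, 0.001]
ft_force: [-0.1, 1.6, 7.0]
grip_width: 0.655
grip_force: 15.0
time: 20.2
position: [0.5091, -0.3501, 0.0827]
tool_rot: [0.418, 3.112, 0.001]
ft_force: [0.5, -0.0, 0.2]
grip_width: 0.659
grip_force: 15.0
time: 20.58
position: [0.5072, -0.4093, 0.0821]
tool_rot: [-0.423, -3.113, -0.001]
ft_force: [-0.2, 0.6, -0.1]
grip_width: 0.654
grip_force: 15.0
tcp [ 0.508  -0.4081  0.0821]
blue px [ 271  184  113  125 9332] xy 0.5206 -0.4130 r 0.0561
```

View pics/w9.png

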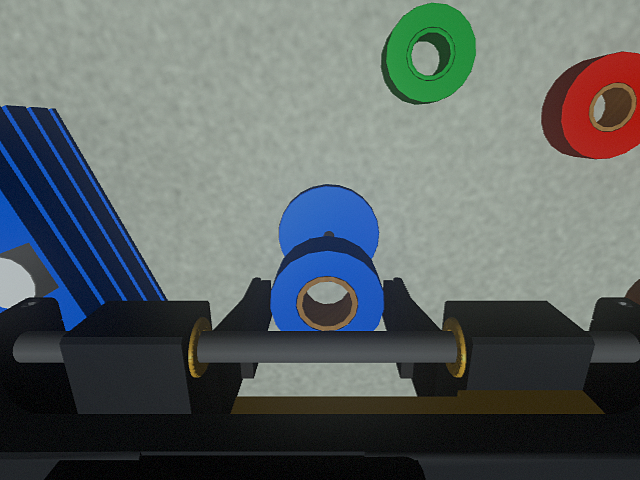

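The blue roll is held at (327,296), and the base is centred at about (329,231), so they are aligned. I lower it.

```bash
python3 -m crank '[[0.6,0,-0.01,-0.15,0],[0.6,0,-0.01,-0.28,0],[0.6,0,-0.01,-0.35,0],[0.6,0,-0.01,-0.39,0],[0.6,0,-0.01,-0.39,0]]' && python3 -m crank '[[0.9,0,0,0,0],[0.9,0,0,0,0],[0.9,0,0,0,0],[0.9,0,0,0,0]]' && python3 -m crank '[[0.9,0,0,0.3,0],[0.9,0,0,0.6,0],[0.95,-0.05,0.3,0.6,0],[1,-0.15,0.6,0.6,0],[1,-0.22,0.85,0.6,0]]' && python3 -m crank '[[1,0,0.2,0,0],[1,0,0.2,0,0],[1,0,0.2,0,0]]';  python3 -c "
from fit import *
fit([('red',.024)],'w10',(.465,-.2),.05)"
```

```text
time: 21.25
position: [0.508, -0.4108, 0.0044]
tool_rot: [0.42, 3.113, 0.0]
ft_force: [0.1, 0.1, 0.1]
grip_width: 0.661
grip_force: 15.0
time: 21.75
position: [0.5077, -0.4114, 0.0045]
tool_rot: [0.421, 3.113, 0.0]
ft_force: [-1.5, -0.3, 1.2]
grip_width: 0.893
grip_force: 0.0
time: 22.38
position: [0.4629, -0.2394, 0.1239]
tool_rot: [-0.421, -3.113, -0.001]
ft_force: [0.2, 0.7, 0.7]
grip_width: 0.993
grip_force: 0.0
time: 22.75
position: [0.4638, -0.2021, 0.1246]
tool_rot: [0.421, 3.112, -0.0]
ft_force: [-0.3, 0.7, 0.3]
grip_width: 1.0
grip_force: 0.0
tcp [ 0.4636 -0.2028  0.1246]
red px [ 292  186   78   79 3610] xy 0.4641 -0.1990 r 0.0353
```

View pics/w10.png

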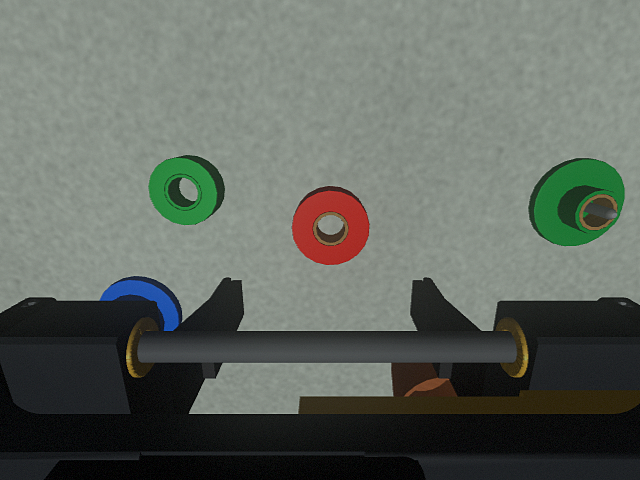

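The blue spindle carries its roll, visible at the left at (141,304). Red lies at (331,226). I grip red now, in small force-checked steps.

```bash
python3 -m crank '[[1,0.005,0.015,-0.3,0],[1,0.005,0.015,-0.55,0],[1,0.005,0.015,-0.64,0],[1,0.005,0.015,-0.67,0],[1,0.005,0.015,-0.67,0]]' 18 && python3 -m crank '[[0.7,0,0,0,0],[0.7,0,0,0,0],[0.7,0,0,0,0],[0.7,0,0,0,0],[0.7,0,0,0,0]]' && python3 -m crank '[[0.7,0,0,0.15,0],[0.7,0,0,0.3,0],[0.7,0,0,0.5,0],[0.7,0,0,0.5,0]]'
```

```text
time: 23.42
position: [0.4647, -0.1998, -0.0094]
tool_rot: [0.424, 3.113, -0.002]
ft_force: [0.5, -0.4, 0.1]
grip_width: 1.001
grip_force: 0.0
time: 24.05
position: [0.4653, -0.1984, -0.0091]
tool_rot: [0.42, 3.112, 0.001]
ft_force: [-1.6, 0.4, 5.2]
grip_width: 0.776
grip_force: 18.0
time: 24.55
position: [0.4667, -0.1987, 0.0925]
tool_rot: [0.42, 3.108, 0.002]
ft_force: [-0.4, 0.6, -1.8]
grip_width: 0.773
grip_force: 18.0
```

```bash
python3 -m crank '[[0.7,0,1,0,0],[0.7,0,1,0,0],[0.7,0,1,0,0],[0.7,0,1,0,0]]' && python3 -m crank '[[0.7,-0.05,1,0,0],[0.7,-0.05,1,0,0],[0.7,-0.05,1,0,0],[0.7,-0.05,1,0,0]]' && python3 -m crank '[[0.7,-0.2,0.17,0,0],[0.7,-0.2,0.17,0,0],[0.7,-0.2,0.17,0,0],[0.7,-0.2,0.17,0,0]]'; python3 -c "
from fit import *
fit([('red',.01)],'w11',(.4165,.2345),.06)"
```

```text
time: 25.05
position: [0.4631, 0.0068, 0.089]
tool_rot: [-0.408, -3.113, -0.001]
ft_force: [0.6, 0.1, -1.3]
grip_width: 0.774
grip_force: 18.0
time: 25.55
position: [0.4531, 0.2053, 0.0889]
tool_rot: [-0.411, -3.113, 0.002]
ft_force: [-0.6, -0.0, -0.6]
grip_width: 0.771
grip_force: 18.0
time: 26.05
position: [0.4156, 0.234, 0.0901]
tool_rot: [0.425, 3.112, -0.001]
ft_force: [0.7, -0.4, -1.3]
grip_width: 0.776
grip_force: 18.0
tcp [0.4156 0.2342 0.0901]
red px [ 265  183  125  121 9621] xy 0.4298 0.2300 r 0.0570
```

View pics/w11.png

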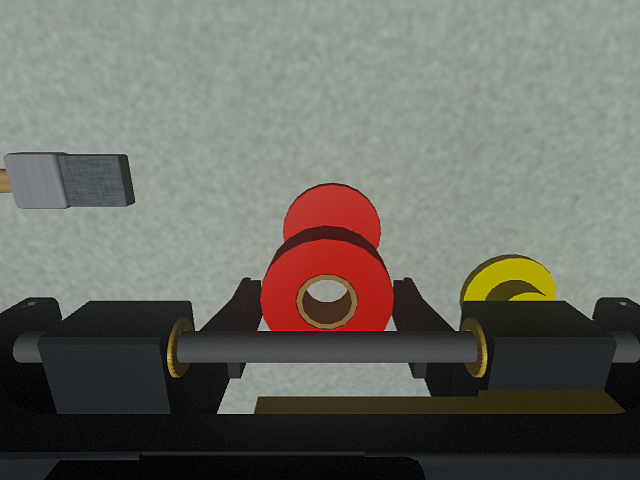

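The red roll is held at (327,297), and the base column is centred at 332, so I nudge +y by 4 mm and lower.

```bash
python3 -m crank '[[0.7,0.005,0.02,-0.15,0],[0.7,0.005,0.02,-0.28,0],[0.7,0.005,0.02,-0.38,0],[0.7,0.005,0.02,-0.43,0],[0.7,0.005,0.02,-0.43,0]]' && python3 -m crank '[[1,0,0,0,0],[1,0,0,0,0],[1,0,0,0,0],[1,0,0,0,0]]' && python3 -m crank '[[1,0,0,0.3,0],[1,0,0,0.6,0],[1,0.1,0,0.9,0],[1,0.1,0,0.9,0]]' && python3 -m crank '[[1,0.2,-0.8,0.2,0],[1,0.2,-0.8,0.2,0],[1,0.2,-0.8,0.2,0],[1,0.2,-0.8,0.2,0]]';  python3 -c "
from fit import *
save('scene','s12',(120,130,440,390),2)"
```

```text
time: 26.72
position: [0.4158, 0.2389, 0.004]
tool_rot: [-0.422, -3.113, 0.002]
ft_force: [-0.6, -0.3, -0.6]
grip_width: 0.774
grip_force: 18.0
time: 27.22
position: [0.4158, 0.2399, 0.0046]
tool_rot: [0.421, 3.113, 0.001]
ft_force: [-0.0, 0.7, -0.2]
grip_width: 0.992
grip_force: 0.0
time: 27.72
position: [0.4395, 0.2412, 0.1892]
tool_rot: [0.422, 3.107, 0.012]
ft_force: [0.3, -0.2, -0.4]
grip_width: 1.002
grip_force: 0.0
time: 28.22
position: [0.4763, 0.0758, 0.2242]
tool_rot: [0.432, 3.112, 0.001]
ft_force: [0.8, 1.0, 0.5]
grip_width: 0.999
grip_force: 0.0
```

View pics/s12.png

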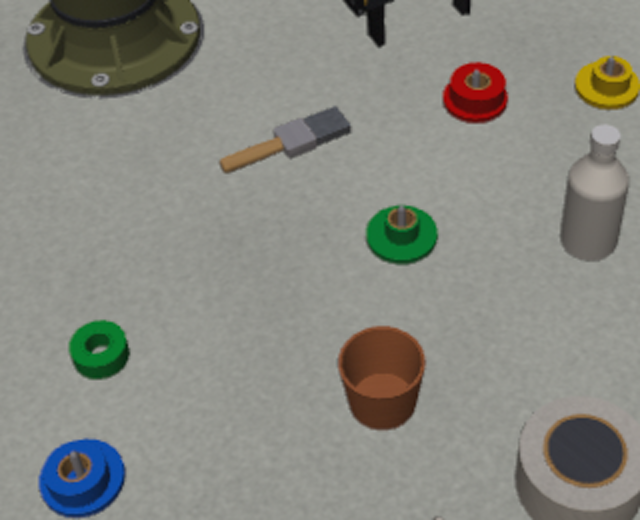

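All four rolls lie flat on their spindles with the pins showing: red (477,90), yellow (611,78), green (402,222) and blue (82,470). The bottle and tin are untouched.

```bash
python3 -c "
from bench import *
print(close_job())"
```

```text
the job is handed in; nothing more can be done
None
```

The job is handed in: in the last camera picture all four rolls lay flat and fully down on the spindles of their own colours, and the bottle, tin and green look-alike had not been touched; the hand-in call returned no verdict.

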